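Press a blank flush into the indexing fixture and bring it round to the sensor

TASK

Take the shorter of the two ribbed aluminium blanks lying on the drawing and press it flush into the empty nest of the round indexing table, without turning that nest to the sensor yet. Only then turn the table counter-clockwise (seen from above), click by click, until that nest faces the black sensor head and the table rests in its detent there. Leave the long blank, the mug, the carton and the tool holder where they stand.

Things in the scene. Friction and masses are not known exactly. Their poses are not given: they have to be found in the camera images.
- blank: the blank to load: bare aluminium, base 76 (x) x 46 (y) x 18 (z) mm, its lowest 4 mm set in by 2 mm, and on its middle an upright rib 50 mm long (x), 14 mm thick (y), 30 mm tall: 48 mm tall in all; about 0.22 kg. It lies rib up. Origin: centre of its underside; z up. A half turn about z makes no difference.
- long_blank: a bigger blank of the same form that does not fit the nest and stays where it is: base 108 x 56 x 18 mm, rib 70 x 14 x 30 mm. Origin: centre of its underside, x along its length.
- nest (a point): centre of the empty nest, a grey-walled recess 79 (x) x 49 (y) mm inside, walls 8 mm, at the height of a flush blank's underside (56 mm up); rims 18 mm higher. x points outward, the table's axis is 80 mm back along -x; turns with it. Floor: a black stiff pad that starts 8 mm up, so a blank stands 8 mm proud until pressed with about 10 N, slowly (15 mm/s: damped); it then stays down.
- turret (a joint): angle of the round table (270 mm diameter), rad, grows counter-clockwise seen from above. 0: the empty nest faces the sensor head. Starts negative, one or two clicks away. Detents every 60 degrees pull it in from up to about 25 degrees either side when let go; turning it takes about 4 N at a post. Stops at -2.6 and 0.6.
- post_a (a point): one of the table's three upright turning posts: plain steel, 18 mm diameter, 73 mm tall, its top 125 mm above the work surface, 85 mm from the table's axis. The point is on its axis at its top. It stands 60 degrees counter-clockwise of the empty nest. The filled nests' ribs rise to 104 mm.
- post_b (a point): the same for the post opposite the empty nest.
- post_c (a point): the same for the post 60 degrees clockwise of the empty nest.
- indexer: the fixture's fixed base, grey round housing on a 250 mm square steel plate. Origin: on the table's axis, at the work surface; z up. The black sensor head stands on it at y = -190 mm (75 x 55 mm in plan, its top 130 mm above the work surface), looking along +y over the table.
- mug: white mug, 80 mm diameter, 95 mm tall; origin at the centre of its foot.
- carton: cardboard drink carton 60 x 45 x 110 mm with a screw cap; origin at the centre of its foot.
- tool_holder: steel tool holder with a cutter standing upright, 62 mm diameter, 120 mm tall; origin at the centre of its foot.
Not all that is in view belongs to the job. Leave any red or yellow look-alike of the blank alone.

How it is judged:
On the way, in this order (a step that is already met when the one before it is completed fails the run):
1. the shorter blank is pressed flush into the empty nest while that nest is still away from the sensor (z of blank in the frame of nest between -0.003 and 0.002 m and horizontal distance between blank and nest below 0.004 m and angle between blank's own z axis and vertical below 0.04 rad and value of joint turret below -0.5 rad), for 0.2 s.
2. the table is turned so that the nest, blank still flush, faces the sensor (value of joint turret between -0.07 and 0.07 rad and z of blank in the frame of nest below 0.002 m and horizontal distance between blank and nest below 0.004 m), for 0.2 s.
At the end, for the whole second after the job is handed in: The shorter blank is flush in the nest (within 2 mm), level, centred within 4 mm; that nest faces the sensor (turret within 0.07 rad of 0); all released and still; long blank, mug, carton and tool holder within 30 mm of where they stood (all of step 2 and z of blank in the frame of nest above -0.003 m and angle between blank's own z axis and vertical below 0.04 rad and velocity of joint turret between -0.02 and 0.02 rad/s and linear speed of blank below 0.01 m/s); the robot touches nothing.
It fails at once if the long blank, mug, carton or tool holder is moved more than 30 mm (distance of any of long_blank, mug, carton, tool_holder from where it was at the start of the episode above 0.03 m).
It also fails if it takes over 70 s, if anything falls off the work surface, if the arm or the gripper's body presses on something with over 40 N, if the wrist force passes 120 N, or if a joint passes its speed limit or range.

ROBOT

A 6-joint arm with a two-finger parallel gripper is mounted at the origin on the work surface. World frame = base frame: x ahead of the robot, y to its left, z up, the work surface at z = 0. Lengths are in m, angles in rad, forces in N, time in s.
With the tool pointing down it reaches from about 0.325 to 1 m from the base axis. Payload 5.1 kg.
Tool frame: the origin (TCP) lies on the centre line of the jaws, within the pads' length; the fingertips stand 14 mm ahead of it and the grasp point (between the pads) lies 5 mm behind it; z points along the fingers, y is the line along which they close (so a half turn about z gives the same grasp; the last joint's range is limited). The gripper opens to 85 mm and grips with 20 to 120 N. Pads are 22 mm wide; open, the fingers measure 114 mm over their backs; the gripper's body (76 mm by 85 mm) begins 54 mm behind the grasp point. The pads swing forward as they close: fully open they stand 13 mm farther back than shut.
Start: joints at [1.265, 0.124, 1.65, -0, 1.367, -0.083], TCP at [0.144, 0.634, 0.245] pointing down, gripper open.
Joint ranges: [-2.61, 2.61], [-1.02, 2.33], [0.03, 2.71], [-1.35, 4.49], [0.32, 2.68], [-2.91, 2.91]. Speed limits (rad/s): [2.57, 2.57, 3.14, 3.14, 3.14, 3.14].

INTERFACE

Orientations are given as a rotation vector (axis times angle).
In Python, from workcell import arm gives the robot as it stands.
- The arm moves only by the tool play_rows, never from a script. Its argument "plan" is a list of rows, each a list of 5 numbers: the finger opening in m, from 0 to 0.0854, then the shift along the tool's x, y, z in m, then the turn about the tool's z in rad. A call has 1 to 8 rows; each row shifts and turns the commanded pose from where the row before left it, along the tool's axes as they then stand; what a row does not reach is not made up. A row lasts 1/12 s, in which the tool goes at most 41.7 mm and 7.16 degrees, less where a joint would pass 70% of its speed; a pose out of reach is approached as far as the arm can. A call is refused whole if a number of a shift passes 0.0417 or a number of a turn 0.125, either way. A call with a gripper value outside its range is refused whole. The fingers move at their own pace and stop on an object; "newtons" is the grip in N (left out, the last holds). Time passes only in rows, so rows that do not move let the fingers close. It gives the time, the measured TCP pose, the force, the opening and the grip force at its end, in the units of the state.
- arm.read_state(): the state, without advancing time (a new reading comes with each control period).
- arm.grab_frame(name): name is "side" or "top" or "wrist"; returns a dict with "image" (384x512x3 uint8, red, green, blue), "camera_matrix" (3x3 intrinsics, pixels), "R" (3x3) and "t" (3): a world point X has camera coordinates R X + t. Camera axes: x right, y down, z forward; pixel columns grow to the right and rows downward; lengths in m; the calibration is good to about 2 mm. The wrist camera is an equidistant fisheye: a pixel r from the principal point sees the ray r / f radians off the axis. A picture is of the moment at which its call begins. There is no depth.
- arm.finish_job(): hands the job in; it is judged then, once.
The state is a dict: "t": time; "joint_positions": joint angles; "joint_vel": joint speeds; "tau": joint torques, N m; "eef_pos": TCP position; "eef_rot": TCP orientation; "ft_force": force on the tool from outside, world axes, zero at the start; "ft_torque": the same for the moment, N m; "grip_width": opening from 0.0 (shut) to 1.0 (fully open); "gripper_force": force on a finger pad.
Only numpy, scipy, OpenCV 4.12 (cv2) and the standard library are available. Lean on these libraries where they do the work, as an engineer would, in place of code of your own. Each camera call takes 0.05 s, during which the arm holds its last target. There are 200 camera calls.

## Working session

There is one attempt and no reset: what is moved stays moved. The work goes in short steps, Python scripts to look and compute and a tool call to move; the robot and the scene stay as the last step left them, time stands still between calls to the robot, and variables do not carry over. Pictures are saved under pics/ and viewed, at most 10 in all, crops included, and the job is handed in when it is done.

Besides the shell and the picture viewer there is one more tool, called after "Emit:" as name([rows], argument=value, ...), one row to a line, values as JSON. play_rows: Moves the arm, as the interface text tells. Its arguments: {"type":"object","properties":{"plan":{"type":"array","items":{"type":"array","items":{"type":"number"}}},"newtons":{"type":"number"}},"required":["plan"]}

```bash
mkdir -p pics; cat > h.py <<'E'
from workcell import arm
import numpy as np, cv2, pickle
def snap(n,f):
    d=arm.grab_frame(n); pickle.dump(d,open(f'pics/{f}.pkl','wb'))
    cv2.imwrite(f'pics/{f}.png',d['image'][:,:,::-1]); return d
def ray(d,u,v,fish=False):
    K=np.array(d['camera_matrix']);R=np.array(d['R']);t=np.array(d['t'])
    x=(u-K[0,2])/K[0,0]; y=(v-K[1,2])/K[1,1]
    if fish:
        r=np.hypot(x,y); c=np.array([x/r*np.sin(r),y/r*np.sin(r),np.cos(r)]) if r>0 else np.array([0,0,1.])
    else: c=np.array([x,y,1.])
    return -R.T@t, R.T@c
def atz(d,u,v,z,fish=False):
    o,r=ray(d,u,v,fish); return o+r*(z-o[2])/r[2]
def proj(d,X):
    K=np.array(d['camera_matrix']); p=K@(np.array(d['R'])@np.array(X)+np.array(d['t'])); return p[:2]/p[2]
E
python3 - <<'E'
from h import *
for n in ['top','side']:
    d=snap(n,n+'0'); print(n,d['camera_matrix'],-np.array(d['R']).T@d['t'])
a=[cv2.imread(f'pics/{n}0.png') for n in ['top','side']]
cv2.imwrite('pics/top0b.png',cv2.resize(a[0],(800,600),interpolation=cv2.INTER_CUBIC))
print(arm.read_state())
E
```

```text
top [[352.56929262   0.         257.55301287]
 [  0.         352.56929262 190.23921546]
 [  0.           0.           1.        ]] [0.51831652 0.12144671 1.00402019]
side [[382.84609816   0.         257.59011455]
 [  0.         382.84609816 188.63286359]
 [  0.           0.           1.        ]] [0.32763907 0.7125449  0.80829202]
{'t': 0.1, 'joint_positions': array([ 1.26540181e+00,  1.24455315e-01,  1.65151444e+00,  1.20176323e-05,
        1.36749886e+00, -8.25912948e-02]), 'joint_vel': array([ 0.00097995, -0.0003785 , -0.00243914, -0.00034586,  0.00131451,
       -0.00076836]), 'tau': array([ 5.56213763e-04, -4.24929965e+01, -3.66652787e+01, -9.62161585e-05,
        3.93195034e-03, -2.42617523e-05]), 'eef_pos': array([0.14349154, 0.63343657, 0.24417953]), 'eef_rot': array([-3.49217211e-01, -3.12174610e+00,  2.88758023e-03]), 'ft_force': array([ 0.08813834,  0.03361644, -0.78043142]), 'ft_torque': array([0.02743208, 0.02353912, 0.03739883]), 'gripper_force': 0.0, 'grip_width': 0.9986696661770719}
```

View pics/top0b.png

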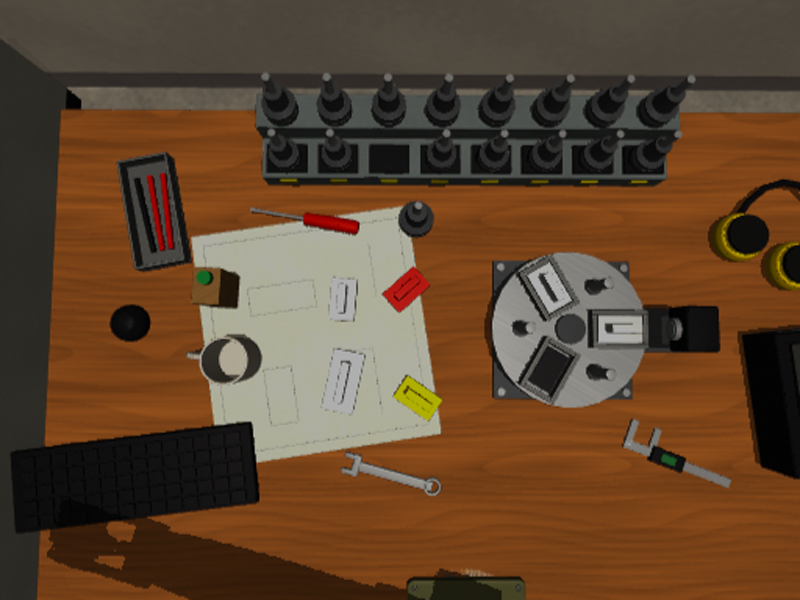

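View pics/side0.png

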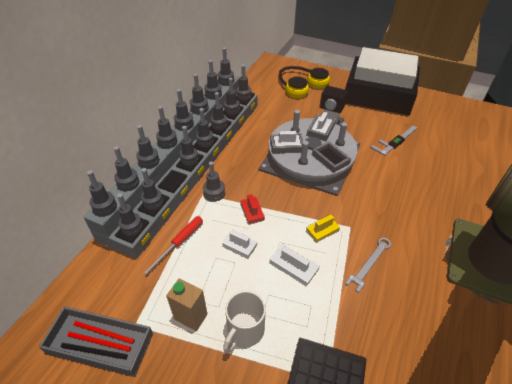

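The two aluminium candidates in the enlarged top view are at (343,299), about 50 px long, and (343,380), about 67 px long. The first is the shorter one. The red (406,289) and yellow (417,398) pieces are look-alikes. The empty dark nest is at (548,372) and the table axis near (570,329), so the turret is about two clicks away. I'll confirm with enlarged crops.

```bash
python3 - <<'E'
from h import *
a=cv2.imread('pics/top0.png')
# x8 crops, 50px tall stack
b=cv2.resize(a[170:220,195:245],None,fx=8,fy=8,interpolation=cv2.INTER_CUBIC)
cv2.imwrite('pics/cb.png',b)
c=cv2.resize(a[155:265,305:425],None,fx=5,fy=5,interpolation=cv2.INTER_CUBIC)
cv2.imwrite('pics/ct.png',c)
E
```

```text
(no output)
```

View pics/cb.png

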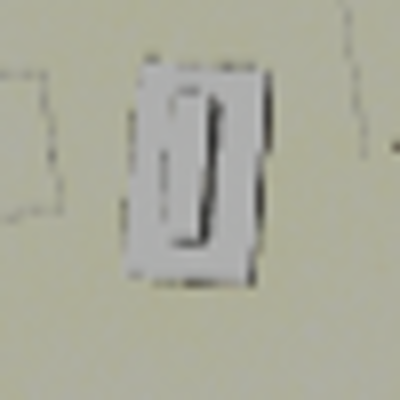

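View pics/ct.png

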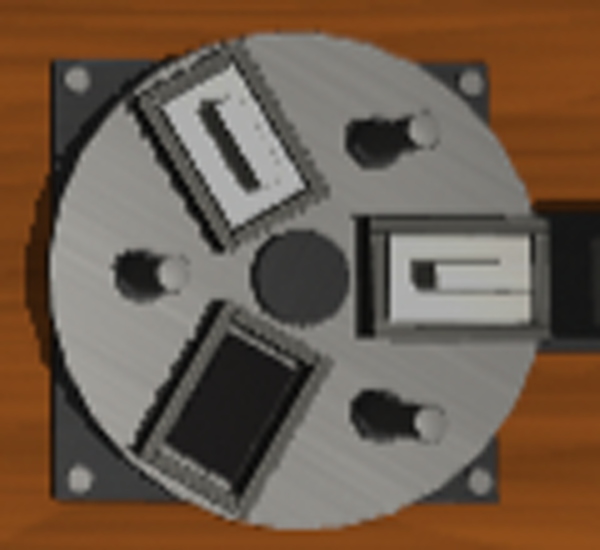

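The first crop confirms a bare aluminium short blank, with base-top corners at about (148,65), (268,70), (250,280) and (132,275). The second shows the empty nest at lower left and post tops at (424,131), (172,274) and (430,420).

```bash
python3 - <<'E'
from h import *
d=pickle.load(open('pics/top0.pkl','rb'))
f=lambda u,v,s,ou,ov,z: atz(d,(u+.5)/s-.5+ou,(v+.5)/s-.5+ov,z)
c=np.array([f(*p,8,195,170,.018) for p in [(148,65),(268,70),(250,280),(132,275)]])
print('blank',c.mean(0),[np.linalg.norm(c[i]-c[i-1]) for i in range(4)])
v=c[0]+c[1]-c[2]-c[3]; print('yaw',np.arctan2(v[1],v[0]))
p=np.array([f(*q,5,305,155,.125) for q in [(424,131),(172,274),(430,420)]])
print('posts',p); ax=p.mean(0); r=p-ax
print('axis',ax,np.linalg.norm(r[:,:2],axis=1),np.degrees(np.arctan2(r[:,1],r[:,0])))
print('disc',f(297,280,5,305,155,.052))
n=np.array([f(*q,5,305,155,.074) for q in [(222,302),(328,355),(240,515),(135,450)]]); print(n.mean(0))
E
```

```text
blank [0.592256   0.21589203 0.018     ] [np.float64(0.07388780580451039), np.float64(0.04213538617107872), np.float64(0.07397449718373739), np.float64(0.04119292195484013)]
yaw -0.07311521898331334
posts [[ 0.61019504 -0.22136133  0.125     ]
 [ 0.53836296 -0.09275191  0.125     ]
 [ 0.46577761 -0.22003551  0.125     ]]
axis [ 0.53811187 -0.17804958  0.125     ] [0.08409453 0.08529804 0.08363649] [ -30.99988807   89.83134164 -149.86726816]
disc [ 0.53673951 -0.17833731  0.052     ]
[ 0.47062902 -0.13517779  0.074     ]
```

Emit:
play_rows([
  [0.05, -0.0332, -0.0192, 0, 0],
  [0.05, -0.0332, -0.0192, 0, 0],
  [0.05, -0.0332, -0.0192, 0, 0],
  [0.05, -0.0332, -0.0192, 0, 0],
  [0.05, -0.0332, -0.0192, 0, 0],
  [0.05, -0.0332, -0.0192, 0, 0],
  [0.05, -0.0332, -0.0192, 0, 0],
  [0.05, -0.0332, -0.0192, 0, 0],
], newtons=60)

```text
t: 0.77
eef_pos: [0.3696, 0.4238, 0.2449]
eef_rot: [-0.349, -3.122, 0.001]
ft_force: [0.4, 0.8, 0.9]
grip_width: 0.589
gripper_force: 0.0
```

Emit:
play_rows([
  [0.05, -0.0332, -0.0192, 0, 0],
  [0.05, -0.0332, -0.0192, 0, 0],
  [0.05, -0.0332, -0.0192, 0, 0],
  [0.05, -0.0332, -0.0192, 0, 0],
  [0.05, -0.0332, -0.0192, 0, 0],
  [0.05, -0.0332, -0.0192, 0, 0],
  [0.05, -0.0332, -0.0192, 0, 0],
  [0.05, -0.0332, -0.0192, 0, 0],
])

```text
t: 1.43
eef_pos: [0.5947, 0.2153, 0.2447]
eef_rot: [-0.349, -3.121, 0.0]
ft_force: [1.2, 0.3, 0.9]
grip_width: 0.59
gripper_force: 0.0
```

Emit:
play_rows([
  [0.05, 0, 0, 0.02, -0.075],
  [0.05, 0, 0, 0.02, -0.075],
  [0.05, 0, 0, 0.02, 0],
  [0.05, 0, 0, 0, 0],
  [0.05, 0, 0, 0, 0],
])

```text
t: 1.85
eef_pos: [0.5927, 0.2166, 0.1834]
eef_rot: [-0.115, -3.136, 0.002]
ft_force: [-0.5, -0.5, -0.0]
grip_width: 0.587
gripper_force: 0.0
```

```bash
cat >> h.py <<'E'
from scipy.spatial.transform import Rotation as Ro
def rel(x,y,z,yang):
    "shift in tool axes to world target; turn about tool z to bring tool y to angle yang (deg, mod 180)"
    s=arm.read_state(); M=Ro.from_rotvec(s['eef_rot']).as_matrix()
    a=np.degrees(np.arctan2(M[1,1],M[0,1])); t=(yang-a+90)%180-90
    print('tcp',s['eef_pos'].round(4),'yang',a.round(2),'zaxis',M[:,2].round(3),'F',np.round(s['ft_force'],1),'w',round(s['grip_width'],3),'t',s['t'])
    print('shift',(M.T@(np.array([x,y,z])-s['eef_pos'])).round(4),'turn',round(-np.radians(t),4))
E
python3 - <<'E'
from h import *
rel(.592,.216,.038,85.8)
d=snap('wrist','w1'); print(d['camera_matrix'],-np.array(d['R']).T@d['t'])
E
```

```text
tcp [0.5927 0.2166 0.1834] yang 85.81 zaxis [-0.004 -0.001 -1.   ] F [-0.5 -0.5 -0. ] w 0.587 t 1.85
shift [ 1.000e-04 -4.000e-04  1.454e-01] turn 0.0001
[[297.31863964   0.         256.26259909]
 [  0.         297.31863964 194.92391496]
 [  0.           0.           1.        ]] [0.50948475 0.22345932 0.31142537]
```

View pics/w1.png

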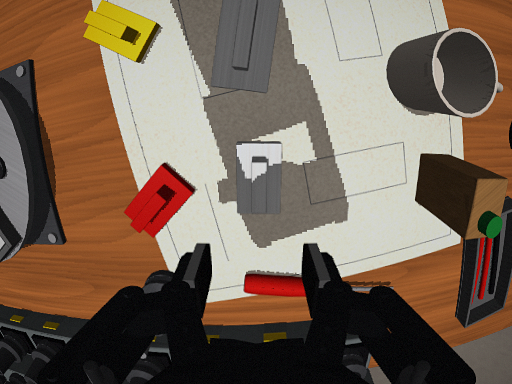

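The wrist view shows the blank with its base-top corners at about (237,141), (282,142), (280,213) and (237,212). The rib is around (259,182), and the fingers are below.

```bash
python3 - <<'E'
from h import *
d=pickle.load(open('pics/w1.pkl','rb'))
c=np.array([atz(d,*p,.018,True) for p in [(237,142),(282,142.5),(280,213.5),(237,212.5)]])
print(c.round(4),c.mean(0),[np.linalg.norm(c[i]-c[i-1]) for i in range(4)])
v=c[0]+c[1]-c[2]-c[3]; print(np.degrees(np.arctan2(-v[1],-v[0])))
E
```

```text
[[0.5524 0.2006 0.018 ]
 [0.5561 0.2452 0.018 ]
 [0.6321 0.2394 0.018 ]
 [0.6275 0.1937 0.018 ]] [0.59204338 0.21973083 0.018     ] [np.float64(0.07543690850271229), np.float64(0.044780001297963556), np.float64(0.07612736067053956), np.float64(0.04594647781845395)]
-4.828441331462153
```

Emit:
play_rows([
  [0.05, 0, 0.001, 0.035, 0],
  [0.05, 0, 0, 0.035, 0],
  [0.05, 0, 0, 0.035, 0],
  [0.05, 0, 0, 0.025, 0],
  [0.05, 0, 0, 0.0155, 0],
  [0.05, 0, 0, 0, 0],
])

```text
t: 2.4
eef_pos: [0.5919, 0.2177, 0.037]
eef_rot: [-0.114, -3.135, 0.002]
ft_force: [-0.8, 0.0, -0.5]
grip_width: 0.587
gripper_force: 0.0
```

Emit:
play_rows([
  [0, 0, 0, 0, 0],
  [0, 0, 0, 0, 0],
  [0, 0, 0, 0, 0],
  [0, 0, 0, 0, 0],
  [0, 0, 0, 0, 0],
  [0, 0, 0, 0, 0],
])

```text
t: 2.9
eef_pos: [0.596, 0.2186, 0.043]
eef_rot: [0.114, 3.135, 0.003]
ft_force: [0.2, 0.2, 6.4]
grip_width: 0.152
gripper_force: 59.6
```

Emit:
play_rows([
  [0, 0, 0, -0.01, 0],
  [0, 0, 0, -0.03, 0],
  [0, 0, 0, -0.035, 0],
  [0, 0, 0, -0.035, 0],
  [0, 0, 0, -0.035, 0],
  [0, 0, 0, 0, 0],
  [0, 0, 0, 0, 0],
])

```text
t: 3.48
eef_pos: [0.5953, 0.2183, 0.1887]
eef_rot: [0.114, 3.134, 0.003]
ft_force: [-0.3, 0.0, -2.9]
grip_width: 0.15
gripper_force: 58.9
```

```bash
python3 - <<'E'
from h import *
rel(.4690,-.1375,.2,60)
d=snap('wrist','w2'); snap('side','s2')
a=cv2.imread('pics/w2.png')[100:300,150:350]; b=cv2.imread('pics/s2.png')[130:330,170:370]
cv2.imwrite('pics/j2.png',np.hstack([cv2.resize(a,(400,400)),cv2.resize(b,(400,400))]))
E
```

```text
tcp [0.5953 0.2183 0.1887] yang 85.83 zaxis [ 0.006  0.002 -1.   ] F [-0.3  0.  -2.9] w 0.15 t 3.4833
shift [ 0.1    -0.364  -0.0126] turn 0.4508
```

View pics/j2.png

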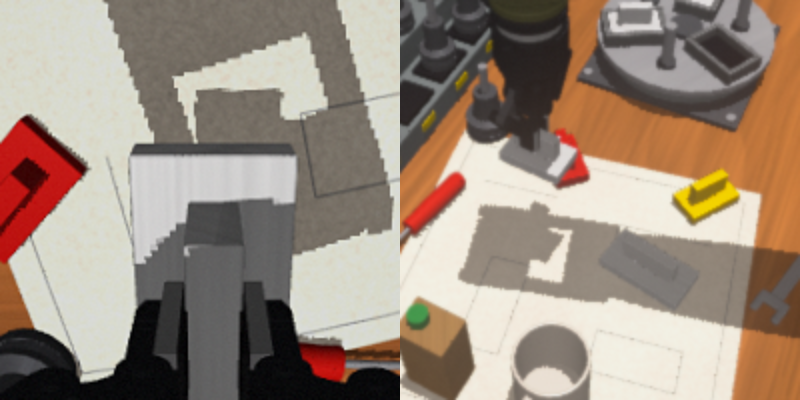

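The blank is held by the rib and looks level. Its visible base-top edge runs from (215.5,178) to (298,178) in the wrist frame. I'll use that to work out its offset in the hand.

```bash
python3 - <<'E'
from h import *
from scipy.optimize import brentq
d=pickle.load(open('pics/w2.pkl','rb')); s=arm.read_state()
M=Ro.from_rotvec(s['eef_rot']).as_matrix()
P=lambda z:[atz(d,215.5,178,z,True),atz(d,298,178,z,True)]
z=brentq(lambda z:np.linalg.norm(np.subtract(*P(z)))-.046,.05,.25)
for zz in (z,s['eef_pos'][2]-.025):
  print(zz,[(M.T@(p-s['eef_pos'])).round(4) for p in P(zz)])
E
```

```text
0.1576149948442383 [array([ 0.0366, -0.0212,  0.026 ]), array([0.0365, 0.0248, 0.026 ])]
0.15856137264679038 [array([ 0.0368, -0.0211,  0.0251]), array([0.0368, 0.0246, 0.0251])]
```

Emit:
play_rows([
  [0, 0, 0, -0.01, 0.1127],
  [0, 0, 0, -0.01, 0.1127],
  [0, 0, 0, 0, 0.1127],
  [0, 0, 0, 0, 0.1127],
  [0, 0, 0, 0, 0],
  [0, 0, 0, 0, 0],
])

```text
t: 4.08
eef_pos: [0.5926, 0.2175, 0.2021]
eef_rot: [-0.808, -3.032, 0.004]
ft_force: [0.1, -1.1, -2.6]
grip_width: 0.15
gripper_force: 58.8
```

```bash
python3 - <<'E'
from h import *
rel(.4690,-.1375,.2,60)
E
```

```text
tcp [0.5926 0.2175 0.2021] yang 60.16 zaxis [-0.005 -0.001 -1.   ] F [ 0.1 -1.1 -2.6] w 0.15 t 4.0833
shift [-0.0694 -0.3694  0.0031] turn 0.0028
```

Emit:
play_rows([
  [0, -0.0057, -0.0308, 0, 0],
  [0, -0.0057, -0.0308, 0, 0],
  [0, -0.0057, -0.0308, 0, 0],
  [0, -0.0057, -0.0308, 0, 0],
  [0, -0.0057, -0.0308, 0, 0],
  [0, -0.0057, -0.0308, 0, 0],
  [0, -0.0057, -0.0308, 0, 0],
  [0, -0.0057, -0.0308, 0, 0],
])

```text
t: 4.75
eef_pos: [0.5087, -0.0194, 0.2035]
eef_rot: [-0.808, -3.034, 0.001]
ft_force: [1.2, -1.4, -2.0]
grip_width: 0.149
gripper_force: 59.2
```

Emit:
play_rows([
  [0, -0.0057, -0.0308, 0, 0.003],
  [0, -0.0057, -0.0308, 0, 0],
  [0, -0.0057, -0.0308, 0, 0],
  [0, -0.0057, -0.0308, 0, 0],
  [0, 0, 0, 0.02, 0],
  [0, 0, 0, 0.02, 0],
  [0, 0, 0, 0, 0],
  [0, 0, 0, 0, 0],
])

```text
t: 5.42
eef_pos: [0.4665, -0.1358, 0.1627]
eef_rot: [-0.814, -3.029, -0.001]
ft_force: [-0.7, -0.7, -2.3]
grip_width: 0.152
gripper_force: 59.4
```

```bash
python3 - <<'E'
from h import *
rel(.4690,-.1375,.1095,60)
d=snap('wrist','w3')
a=cv2.imread('pics/w3.png')[130:330,130:390]
cv2.imwrite('pics/w3b.png',cv2.resize(a,(780,600),interpolation=cv2.INTER_CUBIC))
E
```

```text
tcp [ 0.4665 -0.1358  0.1627] yang 59.9 zaxis [-0.005  0.002 -1.   ] F [-0.7 -0.7 -2.3] w 0.152 t 5.4167
shift [-0.0033 -0.0002  0.0532] turn -0.0017
```

View pics/w3b.png

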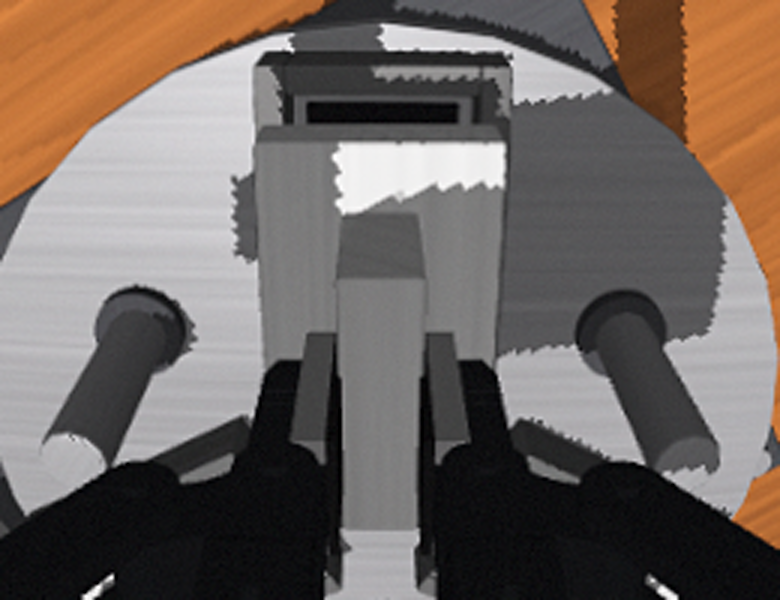

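The view shows the blank's outer base-top edge at about y=142 (x 258 to 506). The nest's outer wall top edge is at about y=66 (x 256 to 512), and the black pad is visible between them.

```bash
python3 - <<'E'
from h import *
d=pickle.load(open('pics/w3.pkl','rb')); s=arm.read_state()
M=Ro.from_rotvec(s['eef_rot']).as_matrix(); o=s['eef_pos']; print(o)
T=lambda x,y,z:(M.T@(atz(d,130+(x+.5)/3-.5,130+(y+.5)/3-.5,z,True)-o)).round(4)
print('blank',T(258,142,o[2]-.0255),T(506,142,o[2]-.0255))
print('nest',T(256,66,.074),T(512,66,.074))
print('posts',T(73,453,.125),T(686,455,.125))
E
```

```text
[ 0.4676968  -0.13592613  0.16432056]
blank [ 0.0431 -0.0214  0.0256] [0.0431 0.0227 0.0256]
nest [ 0.0449 -0.0305  0.0904] [0.0449 0.033  0.0904]
posts [-0.0357 -0.0721  0.0393] [-0.0362  0.0724  0.0392]
```

```bash
python3 - <<'E'
from h import *
d=pickle.load(open('pics/w3.pkl','rb')); s=arm.read_state()
M=Ro.from_rotvec(s['eef_rot']).as_matrix()
def V(a,b,w):
    r=[M.T@ray(d,130+(x+.5)/3-.5,130+(y+.5)/3-.5,True)[1] for x,y in (a,b)]
    r=[q/q[2] for q in r]; k=w/np.linalg.norm(r[0]-r[1]); return ((r[0]+r[1])/2*k).round(4)
print('blank',V((258,142),(506,142),.046))
print('nest',V((256,66),(512,66),.065))
print('posts',V((73,453),(686,455),.1472))
o,_=ray(d,0,0); print('cam',(M.T@(o-s['eef_pos'])).round(4), s['eef_pos'])
w=pickle.load(open('pics/w1.pkl','rb'))
E
```

```text
blank [-0.0437  0.0002  0.1586]
nest [-0.0411  0.0008  0.222 ]
posts [-0.1233 -0.0003  0.1687]
cam [ 0.085   0.0005 -0.1264] [ 0.4676968  -0.13592613  0.16432056]
```

Emit:
play_rows([
  [0, -0.0055, 0, 0.01, 0],
  [0, 0, 0, 0.01, 0],
  [0, 0, 0, 0.008, 0],
  [0, 0, 0, 0, 0],
  [0, 0, 0, 0, 0],
  [0, 0, 0, 0, 0],
  [0, 0, 0, 0, 0],
])

```text
t: 6.05
eef_pos: [0.4732, -0.1391, 0.1373]
eef_rot: [0.817, 3.033, -0.0]
ft_force: [-0.1, 0.2, -2.0]
grip_width: 0.147
gripper_force: 59.4
```

```bash
python3 - <<'E'
from h import *
rel(.4690,-.1375,.1095,60)
d=snap('wrist','w4'); rel(.4690,-.1375,.1095,60)
a=cv2.imread('pics/w4.png')[130:330,130:390]
cv2.imwrite('pics/w4b.png',cv2.resize(a,(780,600),interpolation=cv2.INTER_CUBIC))
E
```

```text
tcp [ 0.4732 -0.1391  0.1373] yang 59.84 zaxis [ 0.001 -0.    -1.   ] F [-0.1  0.2 -2. ] w 0.147 t 6.05
shift [ 0.0044 -0.0007  0.0278] turn -0.0028
tcp [ 0.4732 -0.1391  0.1374] yang 59.84 zaxis [ 0.001 -0.    -1.   ] F [ 0.   0.1 -1.8] w 0.148 t 6.1
shift [ 0.0045 -0.0007  0.0279] turn -0.0028
```

View pics/w4b.png

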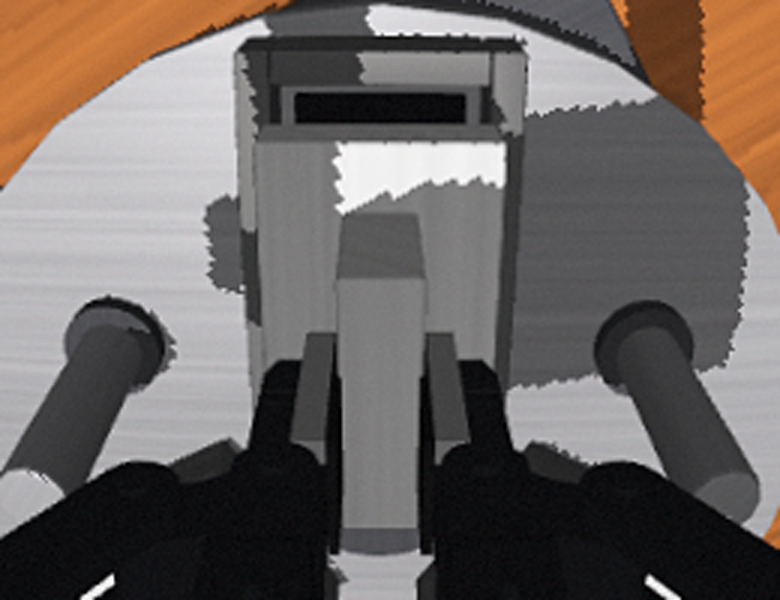

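The blank's base-top edge is at y≈141 (x 258 to 505). The nest's outer wall top edge is at y≈51 (x 236 to 526), so the two are laterally aligned.

```bash
python3 - <<'E'
from h import *
d=pickle.load(open('pics/w4.pkl','rb')); s=arm.read_state()
M=Ro.from_rotvec(s['eef_rot']).as_matrix();o=s['eef_pos']
def V(a,b,w,z):
    pts=[(130+(x+.5)/3-.5,130+(y+.5)/3-.5) for x,y in (a,b)]
    r=[M.T@ray(d,*p,True)[1] for p in pts]
    r=[q/q[2] for q in r]; k=w/np.linalg.norm(r[0]-r[1])
    c,_=ray(d,0,0); c=M.T@(c-o)
    print('bywidth',((r[0]+r[1])/2*k+c).round(4),'byz',[(M.T@(atz(d,*p,z,True)-o)).round(4) for p in pts])
V((258,141),(505,141),.046,o[2]-.0255)
V((236,51),(526,51),.065,.074)
V((268,88),(492,88),.049,.074)
V((30,492),(722,495),.1472,.125)
E
```

```text
bywidth [0.0402 0.001  0.0315] byz [array([ 0.0419, -0.0211,  0.0255]), array([0.0419, 0.0231, 0.0255])]
bywidth [0.0509 0.0009 0.0686] byz [array([ 0.0518, -0.0307,  0.0634]), array([0.0518, 0.0326, 0.0634])]
bywidth [0.0436 0.0007 0.0627] byz [array([ 0.0434, -0.0239,  0.0634]), array([0.0434, 0.0253, 0.0634])]
bywidth [-0.0319 -0.0002  0.0151] byz [array([-0.0295, -0.0724,  0.0125]), array([-0.0301,  0.0721,  0.0125])]
```

Emit:
play_rows([
  [0, 0.001, 0, 0.005, 0],
  [0, 0, 0, 0.005, 0],
  [0, 0, 0, 0.003, 0],
  [0, 0, 0, 0.003, 0],
  [0, 0, 0, 0.003, 0],
  [0, 0, 0, 0, 0],
])

```text
t: 6.6
eef_pos: [0.4714, -0.1383, 0.1168]
eef_rot: [-0.817, -3.032, -0.0]
ft_force: [0.1, -0.3, -2.3]
grip_width: 0.148
gripper_force: 59.4
```

Emit:
play_rows([
  [0, 0, 0, 0.001, 0],
  [0, 0, 0, 0.001, 0],
  [0, 0, 0, 0.001, 0],
  [0, 0, 0, 0.001, 0],
  [0, 0, 0, 0.001, 0],
  [0, 0, 0, 0.001, 0],
  [0, 0, 0, 0.001, 0],
  [0, 0, 0, 0, 0],
])

```text
t: 7.27
eef_pos: [0.4718, -0.1384, 0.1106]
eef_rot: [-0.817, -3.033, -0.0]
ft_force: [-0.3, -0.1, -3.1]
grip_width: 0.151
gripper_force: 59.4
```

Emit:
play_rows([
  [0, 0, 0, 0.001, 0],
  [0, 0, 0, 0.001, 0],
  [0, 0, 0, 0.001, 0],
  [0, 0, 0, 0.001, 0],
  [0, 0, 0, 0, 0],
])

```text
t: 7.68
eef_pos: [0.4721, -0.1386, 0.107]
eef_rot: [0.818, 3.033, -0.0]
ft_force: [-1.0, 0.3, -1.6]
grip_width: 0.148
gripper_force: 59.5
```

Emit:
play_rows([
  [0, 0, 0, 0.001, 0],
  [0, 0, 0, 0.001, 0],
  [0, 0, 0, 0.001, 0],
  [0, 0, 0, 0.001, 0],
  [0, 0, 0, 0, 0],
])

```text
t: 8.1
eef_pos: [0.4722, -0.1386, 0.1037]
eef_rot: [0.818, 3.033, -0.0]
ft_force: [-2.6, 1.5, 4.4]
grip_width: 0.15
gripper_force: 60.4
```

Emit:
play_rows([
  [0, 0.0007, 0, 0.001, 0],
  [0, 0, 0, 0.001, 0],
  [0, 0, 0, 0.001, 0],
  [0, 0, 0, 0, 0],
])

```text
t: 8.43
eef_pos: [0.4722, -0.1386, 0.1009]
eef_rot: [0.817, 3.031, -0.001]
ft_force: [-1.9, -1.3, 4.7]
grip_width: 0.147
gripper_force: 60.4
```

Emit:
play_rows([
  [0, 0, 0, 0.001, 0],
  [0, 0, 0, 0.001, 0],
  [0, 0, 0, 0.001, 0],
  [0, 0, 0, 0, 0],
])

```text
t: 8.77
eef_pos: [0.4722, -0.1386, 0.0989]
eef_rot: [0.817, 3.032, -0.001]
ft_force: [-5.4, 1.0, 11.3]
grip_width: 0.146
gripper_force: 61.3
```

Emit:
play_rows([
  [0, 0, 0, 0.001, 0],
  [0, 0, 0, 0.001, 0],
  [0, 0, 0, 0.001, 0],
  [0, 0, 0, 0, 0],
  [0, 0, 0, 0, 0],
])

```text
t: 9.18
eef_pos: [0.4725, -0.1387, 0.0987]
eef_rot: [0.817, 3.033, -0.001]
ft_force: [-12.9, 3.8, 28.1]
grip_width: 0.15
gripper_force: 63.6
```

Emit:
play_rows([
  [0, 0, 0, 0.001, 0],
  [0, 0, 0, 0.001, 0],
  [0, 0, 0, 0.001, 0],
  [0, 0, 0, 0, 0],
  [0, 0, 0, 0, 0],
])

```text
t: 9.6
eef_pos: [0.4728, -0.1388, 0.0986]
eef_rot: [-0.817, -3.033, 0.001]
ft_force: [-21.9, 7.3, 44.4]
grip_width: 0.142
gripper_force: 65.9
```

```bash
python3 - <<'E'
from h import *
rel(.4690,-.1375,.1095,60)
d=snap('side','s5'); e=snap('wrist','w5')
print(proj(d,[.469,-.138,.08]))
u,v=map(int,proj(d,[.469,-.138,.08]))
b=cv2.imread('pics/s5.png')[max(v-50,0):v+50,u-50:u+50]; a=cv2.imread('pics/w5.png')[130:330,150:350]
cv2.imwrite('pics/j5.png',np.hstack([cv2.resize(a,(400,400)),cv2.resize(b,(400,400),interpolation=cv2.INTER_CUBIC)]))
E
```

```text
tcp [ 0.4728 -0.1388  0.0986] yang 59.85 zaxis [-0. -0. -1.] F [-21.9   7.3  44.4] w 0.142 t 9.6
shift [ 0.0039 -0.0008 -0.0109] turn -0.0026
[332.46786653 151.09918386]
```

View pics/j5.png

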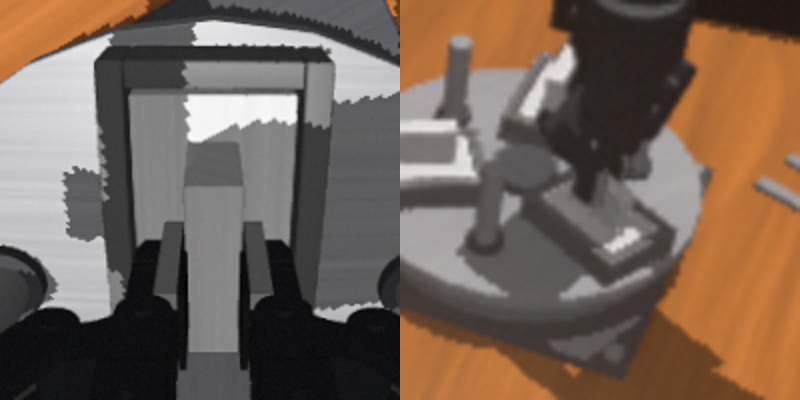

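The blank is seated level with its rim edge all round and against a hard stop. The implied underside height of about 0.056 matches flush. I'll relieve the force, release and lift.

Emit:
play_rows([
  [0, 0, 0, -0.002, 0],
  [0, 0, 0, -0.002, 0],
  [0, 0, 0, 0, 0],
  [0, 0, 0, 0, 0],
])

```text
t: 10.03
eef_pos: [0.4724, -0.1386, 0.0988]
eef_rot: [0.817, 3.032, -0.001]
ft_force: [-10.2, 2.7, 22.5]
grip_width: 0.149
gripper_force: 62.8
```

Emit:
play_rows([
  [0.04, 0, 0, 0, 0],
  [0.04, 0, 0, 0, 0],
  [0.04, 0, 0, 0, 0],
  [0.04, 0, 0, 0, 0],
  [0.04, 0, 0, -0.01, 0],
  [0.04, 0, 0, -0.02, 0],
  [0.04, 0, 0, -0.03, 0],
  [0.04, 0, 0, -0.03, 0],
])

```text
t: 10.7
eef_pos: [0.4706, -0.1378, 0.1852]
eef_rot: [-0.817, -3.031, -0.001]
ft_force: [0.6, 0.0, 0.6]
grip_width: 0.467
gripper_force: 0.0
```

```bash
python3 - <<'E'
from h import *
rel(.538,-.093,.18,0)
snap('wrist','w6'); snap('top','t6')
a=cv2.imread('pics/w6.png')[60:260,150:350]; b=cv2.imread('pics/t6.png')[155:265,305:415]
cv2.imwrite('pics/j6.png',np.hstack([cv2.resize(a,(400,400)),cv2.resize(b,(400,400),interpolation=cv2.INTER_CUBIC)]))
E
```

```text
tcp [ 0.4706 -0.1378  0.1852] yang 59.83 zaxis [-0.002  0.001 -1.   ] F [0.6 0.  0.6] w 0.467 t 10.7
shift [-0.0358  0.0726  0.0051] turn 1.0442
```

View pics/j6.png

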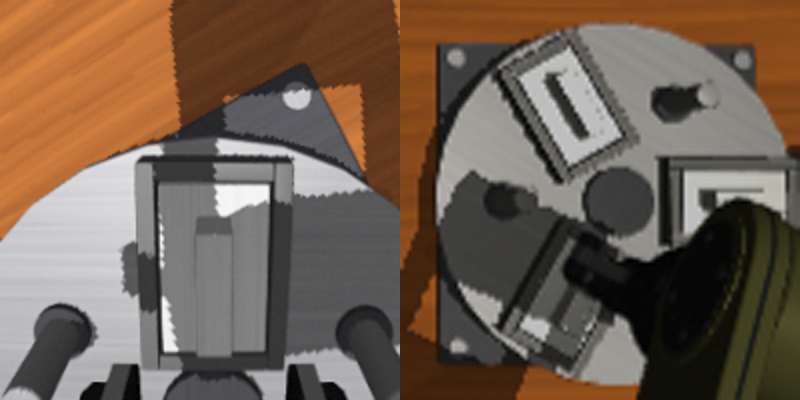

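The blank is flush and level in the nest. That was my tenth and last picture, so the turning relies on numbers. Next I'll straddle post_c (opposite the top of the plot, about (0.538,-0.093)).

Emit:
play_rows([
  [0.05, 0, 0, 0, 0.116],
  [0.05, 0, 0, 0, 0.116],
  [0.05, 0, 0, 0, 0.116],
  [0.05, 0, 0, 0, 0.116],
  [0.05, 0, 0, 0, 0.116],
  [0.05, 0, 0, 0, 0.116],
  [0.05, 0, 0, 0, 0.116],
  [0.05, 0, 0, 0, 0.116],
])

```text
t: 11.47
eef_pos: [0.4711, -0.138, 0.1844]
eef_rot: [-2.095, -2.34, 0.0]
ft_force: [-0.4, 0.5, 0.0]
grip_width: 0.588
gripper_force: 0.0
```

Emit:
play_rows([
  [0.05, 0, 0, 0, 0.116],
  [0.05, 0, 0, 0, 0],
  [0.05, 0.0224, 0.0337, 0, 0],
  [0.05, 0.0224, 0.0337, 0, 0],
  [0.05, 0, 0, 0, 0],
  [0.05, 0, 0, 0, 0],
  [0.05, 0, 0, 0, 0],
])

```text
t: 12.05
eef_pos: [0.5384, -0.0932, 0.1842]
eef_rot: [-2.218, -2.223, 0.002]
ft_force: [0.6, -0.1, 0.0]
grip_width: 0.587
gripper_force: 0.0
```

```bash
python3 - <<'E'
from h import *
rel(.538,-.093,.116,0)
E
```

```text
tcp [ 0.5384 -0.0932  0.1842] yang 0.15 zaxis [-0.001  0.    -1.   ] F [ 0.6 -0.1  0. ] w 0.587 t 12.05
shift [ 0.0002 -0.0003  0.0682] turn 0.0025
```

Emit:
play_rows([
  [0.05, 0, 0, 0.02, 0],
  [0.05, 0, 0, 0.02, 0],
  [0.05, 0, 0, 0.02, 0],
  [0.05, 0, 0, 0.008, 0],
  [0.03, 0, 0, 0, 0],
  [0.03, 0, 0, 0, 0],
  [0.03, 0, 0, 0, 0],
])

```text
t: 12.63
eef_pos: [0.5394, -0.0939, 0.1184]
eef_rot: [2.22, 2.22, 0.002]
ft_force: [0.5, -0.1, 0.4]
grip_width: 0.35
gripper_force: 0.0
```

Emit:
play_rows([
  [0.03, -0.0005, -0.0089, 0, -0.105],
  [0.03, -0.0005, -0.0089, 0, -0.105],
  [0.03, -0.0005, -0.0089, 0, -0.105],
  [0.03, -0.0005, -0.0089, 0, -0.105],
  [0.03, -0.0005, -0.0089, 0, -0.105],
  [0.03, 0, 0, 0, 0],
])

```text
t: 13.13
eef_pos: [0.4967, -0.1054, 0.1187]
eef_rot: [1.565, 2.721, 0.001]
ft_force: [-0.1, -0.4, -0.4]
grip_width: 0.348
gripper_force: 0.0
```

```bash
cat >> h.py <<'E'
def pol():
    s=arm.read_state(); v=s['eef_pos'][:2]-[.538,-.178]; print('r',np.hypot(*v).round(4),'ang',np.degrees(np.arctan2(v[1],v[0])).round(1)%360)
    t=np.arctan2(v[1],v[0]); print('Ftan',(-s['ft_force'][0]*np.sin(t)+s['ft_force'][1]*np.cos(t)).round(1))
E
python3 - <<'E'
from h import *
rel(.538,-.093,.116,30); pol()
E
```

```text
tcp [ 0.4967 -0.1054  0.1187] yang 30.19 zaxis [ 0.003 -0.001 -1.   ] F [-0.1 -0.4 -0.4] w 0.348 t 13.1333
shift [-0.0101  0.0419  0.0028] turn 0.0033
r 0.0835 ang 119.6
Ftan 0.3
```

Emit:
play_rows([
  [0.03, -0.0003, -0.0089, 0, -0.105],
  [0.03, -0.0005, -0.0089, 0, -0.105],
  [0.03, 0, 0, 0, 0],
])

```text
t: 13.38
eef_pos: [0.4822, -0.1161, 0.1183]
eef_rot: [1.276, 2.869, -0.001]
ft_force: [-0.5, -0.8, 0.3]
grip_width: 0.348
gripper_force: 0.0
```

Emit:
play_rows([
  [0.03, -0.0003, -0.0089, 0, -0.105],
  [0.03, -0.0005, -0.0089, 0, -0.105],
  [0.03, -0.0005, -0.0089, 0, -0.105],
  [0.03, 0, 0, 0, 0],
  [0.03, 0, 0, 0, 0],
  [0.03, 0, 0, 0, 0],
  [0.03, 0, 0, 0, 0],
])

```text
t: 13.97
eef_pos: [0.4653, -0.1357, 0.1169]
eef_rot: [0.812, 3.035, -0.0]
ft_force: [-0.7, 0.5, -0.8]
grip_width: 0.349
gripper_force: 0.0
```

```bash
python3 - <<'E'
from h import *
rel(.538,-.093,.116,60); pol()
snap('top','t7'); snap('side','s7')
# compare: posts projected after 1 click same pattern; look for empty/dark nest & white blanks brightness at nest centres
d=pickle.load(open('pics/s7.pkl','rb'))
for f in ('s2','s7'):
  im=cv2.imread(f'pics/{f}.png',0)
  for ang in (-90,30,150):
    vals=[]
    for o in (-.017,.017):
      r=np.radians(ang); X=[.538+.08*np.cos(r)-o*np.sin(r),-.178+.08*np.sin(r)+o*np.cos(r),.074]
      u,v=proj(d,X).round().astype(int); vals.append(int(im[v-1:v+2,u-1:u+2].mean()))
    print(f,ang,vals)
E
```

```text
tcp [ 0.4653 -0.1357  0.1169] yang 60.04 zaxis [ 0. -0. -1.] F [-0.7  0.5 -0.8] w 0.349 t 13.9667
shift [-0.0416  0.0733  0.001 ] turn 0.0007
r 0.0841 ang 149.8
Ftan -0.1
s2 -90 [217, 192]
s2 30 [116, 212]
s2 150 [46, 86]
s7 -90 [53, 167]
s7 30 [91, 106]
s7 150 [80, 93]
```

Emit:
play_rows([
  [0.005, 0, 0, 0, 0],
  [0.005, 0, 0, 0, 0],
  [0.005, 0, 0, 0, 0],
  [0.005, 0, 0, 0, 0],
], newtons=20)

```text
t: 14.4
eef_pos: [0.4653, -0.1354, 0.1169]
eef_rot: [0.809, 3.035, 0.002]
ft_force: [0.9, 4.4, 0.3]
grip_width: 0.2
gripper_force: 20.9
```

The gripper closed to about 18 mm, so post_c is between the fingers and one click is done. Next is the second click.

Emit:
play_rows([
  [0.03, 0, 0, 0, 0],
  [0.03, 0, 0, 0, 0],
  [0.03, 0, 0, 0, 0],
  [0.03, 0, 0, 0, 0],
])

```text
t: 14.73
eef_pos: [0.4649, -0.1363, 0.1167]
eef_rot: [-0.809, -3.035, 0.001]
ft_force: [-0.3, 0.4, -0.9]
grip_width: 0.351
gripper_force: 0.0
```

Emit:
play_rows([
  [0.03, -0.0005, -0.0089, 0, -0.105],
  [0.03, -0.0005, -0.0089, 0, -0.105],
  [0.03, -0.0005, -0.0089, 0, -0.105],
  [0.03, -0.0005, -0.0089, 0, -0.105],
  [0.03, -0.0005, -0.0089, 0, -0.105],
  [0.03, 0, 0, 0, 0],
])

```text
t: 15.23
eef_pos: [0.454, -0.1795, 0.117]
eef_rot: [-0.008, 3.141, -0.001]
ft_force: [0.5, 0.5, 0.4]
grip_width: 0.349
gripper_force: 0.0
```

Emit:
play_rows([
  [0.03, -0.0003, -0.0089, 0, -0.105],
  [0.03, -0.0005, -0.0089, 0, -0.105],
  [0.03, -0.0005, -0.0089, 0, -0.105],
  [0.03, -0.0005, -0.0089, 0, -0.105],
  [0.03, -0.0005, -0.0089, 0, -0.105],
  [0.03, 0, 0, 0, 0],
  [0.03, 0, 0, 0, 0],
  [0.03, 0, 0, 0, 0],
])

```text
t: 15.9
eef_pos: [0.4652, -0.2208, 0.1166]
eef_rot: [0.817, -3.033, -0.0]
ft_force: [0.7, -0.2, -0.3]
grip_width: 0.351
gripper_force: 0.0
```

```bash
python3 - <<'E'
from h import *
rel(.4644,-.2205,.116,120); pol()
E
```

```text
tcp [ 0.4652 -0.2208  0.1166] yang 120.15 zaxis [-0.001  0.    -1.   ] F [ 0.7 -0.2 -0.3] w 0.351 t 15.9
shift [0.0005 0.0007 0.0006] turn 0.0026
r 0.0844 ang 210.5
Ftan 0.5
```

Emit:
play_rows([
  [0.005, 0, 0, 0, 0],
  [0.005, 0, 0, 0, 0],
  [0.005, 0, 0, 0, 0],
  [0.005, 0, 0, 0, 0],
])

```text
t: 16.23
eef_pos: [0.465, -0.2204, 0.1168]
eef_rot: [0.821, -3.031, -0.002]
ft_force: [-3.4, 3.1, 3.0]
grip_width: 0.198
gripper_force: 20.5
```

Emit:
play_rows([
  [0.05, 0, 0, 0, 0],
  [0.05, 0, 0, 0, 0],
  [0.05, 0, 0, 0, 0],
  [0.05, 0, 0, 0, 0],
  [0.05, 0, 0, -0.02, 0],
  [0.05, 0, 0, -0.03, 0],
  [0.05, 0, 0, -0.03, 0],
  [0.05, 0, 0, -0.03, 0],
])

```text
t: 16.9
eef_pos: [0.4653, -0.2211, 0.2277]
eef_rot: [0.821, -3.032, -0.0]
ft_force: [-0.2, -0.9, 0.0]
grip_width: 0.585
gripper_force: 0.0
```

Emit:
play_rows([
  [0.05, 0.04, 0, -0.03, 0],
  [0.05, 0.04, 0, -0.03, 0],
  [0.05, 0.03, 0, 0, 0],
  [0.05, 0, 0, 0, 0],
  [0.05, 0, 0, 0, 0],
  [0.05, 0, 0, 0, 0],
  [0.05, 0, 0, 0, 0],
  [0.05, 0, 0, 0, 0],
])

```text
t: 17.57
eef_pos: [0.3825, -0.2693, 0.276]
eef_rot: [0.824, -3.031, -0.002]
ft_force: [0.0, -0.8, 0.6]
grip_width: 0.588
gripper_force: 0.0
```

```bash
python3 - <<'E'
from h import *
rel(.4644,-.2205,.116,120)
d0=pickle.load(open('pics/top0.pkl','rb')); d=snap('top','t8')
a0=cv2.cvtColor(d0['image'],cv2.COLOR_RGB2GRAY); a=cv2.cvtColor(d['image'],cv2.COLOR_RGB2GRAY)
# match each initial post-top patch near its location in new image (same pattern in any detent)
for ang in (-30,90,210):
    r=np.radians(ang); u,v=proj(d0,[.538+.085*np.cos(r),-.178+.085*np.sin(r),.125]).round().astype(int)
    t=a0[v-5:v+6,u-5:u+6]; res=cv2.matchTemplate(a[v-13:v+14,u-13:u+14],t,cv2.TM_CCOEFF_NORMED)
    _,m,_,l=cv2.minMaxLoc(res); print(ang,'shift px',l[0]-8,l[1]-8,'score',round(m,2))
# dark (empty pad) pixels anywhere on nests, brightness of blanks
for f,g in (('before',a0),('now',a)):
  for ang in (-90,30,150):
    vals=[]
    for o in (-.017,.017):
      r=np.radians(ang); X=[.538+.08*np.cos(r)-o*np.sin(r),-.178+.08*np.sin(r)+o*np.cos(r),.074]
      u,v=proj(d,X).round().astype(int); vals.append(int(g[v-1:v+2,u-1:u+2].mean()))
    print(f,ang,vals)
# nest-at-sensor view: match the earlier flush filled blank patch
u,v=proj(d0,[.538,-.258,.074]).round().astype(int)
t=a0[v-11:v+12,u-14:u+15]; res=cv2.matchTemplate(a[v-19:v+20,u-22:u+23],t,cv2.TM_CCOEFF_NORMED); _,m,_,l=cv2.minMaxLoc(res); print('nest patch',l[0]-8,l[1]-8,round(m,2))
print(arm.read_state()['ft_force'])
E
```

```text
tcp [ 0.3825 -0.2693  0.276 ] yang 120.41 zaxis [-0.001  0.001 -1.   ] F [ 0.  -0.8  0.6] w 0.588 t 17.5667
shift [-0.0953  0.0004  0.1599] turn 0.0071
-30 shift px 0 0 score 1.0
90 shift px 0 0 score 1.0
210 shift px 6 0 score 0.62
before -90 [174, 173]
before 30 [168, 170]
before 150 [27, 25]
now -90 [176, 176]
now 30 [172, 174]
now 150 [177, 164]
nest patch 0 0 0.94
[-0.34777349 -0.6783115   0.64114505]
```

```bash
python3 -c "
from workcell import arm
print(arm.finish_job())"
```

```text
the job is handed in; nothing more can be done
None
```

The short blank was pressed flush into the empty nest, the table was then turned two clicks counter-clockwise to the sensor, and the job is handed in with the gripper clear; the top camera showed the table in its detent and all nests filled, but no verdict came back.

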